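# Find the worn castor on the urn dolly and scrap it

### The arm

A 6-joint arm with a two-finger parallel gripper is mounted at the origin on the work surface. World frame = base frame: x ahead of the robot, y to its left, z up, the work surface at z = 0. Lengths are in m, angles in degrees, forces in N, time in s.
With the tool pointing down it reaches from about 0.35 to 0.775 m from the base axis. Payload 5.5 kg.
Tool frame: the origin (TCP) lies at the very end of the fingers, on their centre line; the grasp point (between the pads) lies 19 mm behind it; z points along the fingers, y is the direction in which the jaws open and shut (so a half turn about z gives the same grasp; the last joint's range is limited). The gripper opens to 85 mm and grips with 20 to 120 N. Pads are 22 mm wide; open, the fingers measure 114 mm over their backs; the gripper's body (76 mm by 85 mm) begins 54 mm behind the grasp point. The pads swing forward as they close: fully open they stand 13 mm farther back than shut.
Start: joints at [56.688, 17.945, 2.641, 74.691, 0, 82.002], TCP at [0.246, 0.52, 0.209] pointing down, gripper open.
Joint ranges: [-158.12, 158.12], [-49.38, 96.58], [-58.88, 72.47], [-126.05, 133.96], [-84.25, 85.87], [-180, 180]. Speed limits (degrees/s): [147.25, 147.25, 180, 180, 180, 180].

### API

Orientations are given as [roll, pitch, yaw] about the fixed x, y, z axes, in that order (R = Rz(yaw) Ry(pitch) Rx(roll)).
In Python, from cell import env, imaging, order gives the robot as it stands.
- The arm moves only by the tool apply_moves, never from a script. Its argument "deltas" is a list of rows, each a list of 2 entries, a list of its own where there are three numbers: the shift along the tool's x, y, z in m, then the turn about the tool's z in degrees. A call has exactly 8 rows; each row shifts and turns the commanded pose from where the row before left it, along the tool's axes as they then stand; what a row does not reach is not made up. A row lasts 1/10 s, in which the tool goes at most 50 mm and 8.59 degrees, less where a joint would pass 70% of its speed; a pose out of reach is approached as far as the arm can. A call is refused whole if a number of a shift passes 0.05 or a number of a turn 8.59, either way. A call with a gripper value outside its range is refused whole. "jaw" is the closure in counts, from 0 (fully open) to 255 (shut), set as the call begins (left out, the last holds). The fingers move at their own pace and stop on an object; "force" is the grip in N (left out, the last holds). Time passes only in rows, so rows that do not move let the fingers close, or fill a call up. It gives the time, the measured TCP pose, the force and the opening at its end, in the units of the state.
- env.get_obs(): the state, without advancing time (a new reading comes with each control period).
- imaging.snapshot(name): name is "side" or "top" or "wrist"; returns the picture (400x640x3 uint8, blue, green, red); there is no depth.
- imaging.get_calibration(name): a dict with "fov_y" (degrees; the focal length in pixels is half the picture's height over the tangent of half this angle, whatever the lens; pixels are square), "cx", "cy" (the principal point, pixels), "k1" (the pictures are not rectified: a ray, as slopes to the right and down, at radius r is drawn at 1 + k1 r^2 times it, then the intrinsics apply), "origin" and "rotation" of the camera in the world. Camera axes: x right, y up, looking along -z (the intrinsics and any distortion apply to the point x, -y, -z); pixel columns grow to the right and rows downward; lengths in m; the calibration is good to about 2 mm. A picture is of the moment at which its call begins: read the wrist's pose just before it. get_calibration takes no time and is no camera call; for the wrist camera it gives the pose at the moment of the call.
- order.close_job(): hands the job in, once; it reports no verdict.
The state is a dict: "clock": time; "joint_positions": joint angles; "joint_velocities": joint speeds; "tau": joint torques, N m; "tool_pos": TCP position; "tool_rot": TCP orientation; "contact_force": force on the tool from outside, world axes, zero at the start; "wrist_torque": the same for the moment, N m; "width": finger opening in m.
Only numpy, scipy, OpenCV 4.12 (cv2) and the standard library are available. Lean on these libraries where they do the work, as an engineer would, in place of code of your own. Each camera call takes 0.05 s, during which the arm holds its last target.

### The job

One of the four castors on the upturned tea-urn dolly has a worn swivel and rattles. Gently rock the castors to and fro in their sockets until you feel which one is loose, then pull that one out and put it in the blue scrap bin. Leave the sound castors seated in the board, do not force anything, and leave the other things on the desk alone.

Things in the scene. Friction and masses are not known exactly. Their poses are not given: they have to be found in the camera images.
- dolly_top (a point): urn dolly lying upside down: a square plywood board 280 mm a side (296 mm over its black bumper edging), its upturned underside flat and 40 mm above the desk. This point: centre of that underside, z up, x and y along the sides. It lies on a rubber face and does not move. Its four castors stand wheel-up in four sockets at x = +-78 mm, y = +-78 mm from here
- place_1 (a point): Where a castor stands: on its swivel line, midway between its fork's cheeks, 40 mm above the board; fixed to the dolly, axes as dolly_top. The 4 castors look alike: steel fork 33 mm over two flat parallel cheeks, 60 mm black wheel, axle along y (within 0.12 rad) and 16 mm to the +x side. Cheeks flat for x -15 to 27 mm, 13 to 46 mm above the board: nudge or pinch there. Wheel top 82 mm above the board
- place_2 (a point): As place_1, for the second castor. All castors: 0.22 kg; under the fork a swivel housing 40 mm across and 11 mm high sits on the board; below it a plain stem, 11 mm thick, 30 mm deep in the socket, held by a spring sleeve: a straight upward pull of some 5 to 15 N draws it out. Each can also turn about its stem, and its wheel turns on the axle. More than some 12 N sideways on the fork is too much
- place_3 (a point): As place_1, for the third castor. A sound castor, nudged sideways with the fingertips at this height with about 4 N one way and then the other, gives 4 mm in all or less. All castors start upright; any of the four may be the worn one, a new one each time. Nudge it, or hold it loosely with a few mm to spare: fingers that pinch a fork firmly and stay upright keep it from leaning
- place_4 (a point): As place_1, for the fourth castor. In the worn castor, wherever it stands, the fork leans on the swivel housing (centre 6 mm above the board) with hardly 1 N, in any direction, 0.13 rad to either side: 9 to 11 mm in all at this height (less if touched lower down), then a hard stop. Friction leaves it where it is put
- bin_in (a point): open blue plastic scrap bin, 260 x 190 mm outside (x, y), 80 mm high, walls 4 mm, fixed to the desk; an old loose wheel with a yellow hub already lies in its +x half. This point: centre of its inner floor, 4 mm above the desk
- mug: white mug, 82 mm across, 92 mm high; a bystander. Origin at its underside
- coffee_tin: blue and steel coffee tin, 104 mm across, 135 mm high; a bystander. Origin at its underside
- spray_can: white and yellow spray can, 66 mm across, 200 mm high; a bystander. Origin at its underside
- oil_bottle: small white bottle with red cap, 52 mm across, 130 mm high; a bystander. Origin at its underside
- tape_roll: brown tape roll lying flat, 90 mm across, 25 mm high; a bystander. Origin at its underside
- screwdriver: screwdriver with green handle, 200 mm, lying along its x; a bystander. Origin at its underside
- wrench: steel wrench, 180 mm, lying along its x; a bystander. Origin at its underside

How it is judged:
By the outcome, as a careful person would: the job done as asked, in the order asked, and still so for the second after the job is handed in, with the robot touching nothing.
It also fails if it takes over 64 s, if anything falls off the work surface, if the arm or the gripper's body presses on something with over 40 N, if the wrist force passes 120 N, or if a joint passes its speed limit or range.

## Working session

There is one attempt and no reset: what is moved stays moved. The work goes in short steps, Python scripts to look and compute and a tool call to move; the robot and the scene stay as the last step left them, time stands still between calls to the robot, and variables do not carry over. Pictures are saved under pics/ and viewed, and the job is handed in when it is done.

Besides the shell and the picture viewer there is one more tool, called after "Call:" as name([rows], argument=value, ...), one row to a line, values as JSON. apply_moves: Moves the arm, as the interface text tells. Its arguments: {"type":"object","properties":{"deltas":{"type":"array","items":{"type":"array"}},"jaw":{"type":"number"},"force":{"type":"number"}},"required":["deltas"]}

```bash
mkdir -p pics; ls; python3 - <<'E'
from cell import env, imaging, order
import cv2
print(env.get_obs())
for n in("side","top","wrist"):
    print(n,imaging.get_calibration(n))
    cv2.imwrite(f"pics/{n}0.png",imaging.snapshot(n))
E
```

```text
pics
{'clock': 0.0, 'joint_positions': array([ 5.66878937e+01,  1.79899341e+01,  2.57631347e+00,  7.46916202e+01,
       -6.20096252e-04,  8.20010382e+01]), 'joint_velocities': array([-0.01461202, -0.02602801,  0.0521361 ,  0.10753928, -0.05442203,
       -0.04318806]), 'tau': array([-4.33177929e-04, -4.80631614e+01,  2.98530453e+01,  1.93833903e-02,
       -2.83296185e-04, -5.50607453e-06]), 'tool_pos': array([0.24555251, 0.51930612, 0.20791284]), 'tool_rot': array([-1.79895697e+02, -1.40307296e-02,  1.54686843e+02]), 'contact_force': array([-0.58255323, -0.38944792,  0.1147545 ]), 'wrist_torque': array([ 0.05601399, -0.00383359, -0.00458285]), 'width': 0.08549152083293589}
side {'fov_y': 51.72289876871022, 'cx': 320.6960962499643, 'cy': 200.43132454141244, 'k1': -0.09151616903408488, 'origin': array([0.52570007, 1.03536083, 1.01372084]), 'rotation': array([  45.9665069 ,    0.30563308, -177.56142605])}
top {'fov_y': 54.38473283342277, 'cx': 323.406745245468, 'cy': 201.5665858324229, 'k1': 0.024798312447941753, 'origin': array([0.39517625, 0.08226556, 1.1122609 ]), 'rotation': array([  8.51960215,   0.37666701, -89.74867305])}
wrist {'fov_y': 69.8719357636588, 'cx': 317.91866542443927, 'cy': 200.25521657387193, 'k1': -0.019683309401023686, 'origin': array([0.17466879, 0.55314431, 0.37486953]), 'rotation': array([-17.89554088,   0.07193629,  64.68194254])}
```

View pics/side0.png

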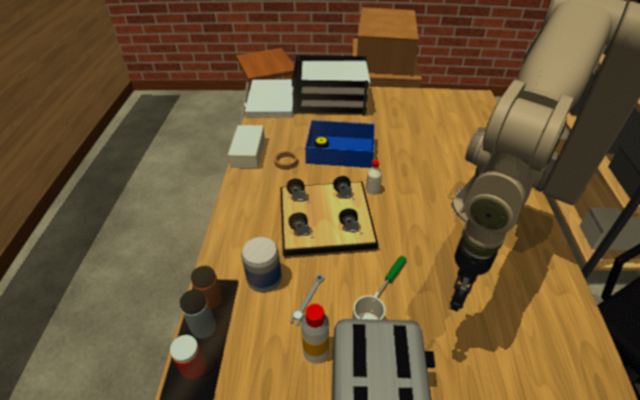

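View pics/top0.png

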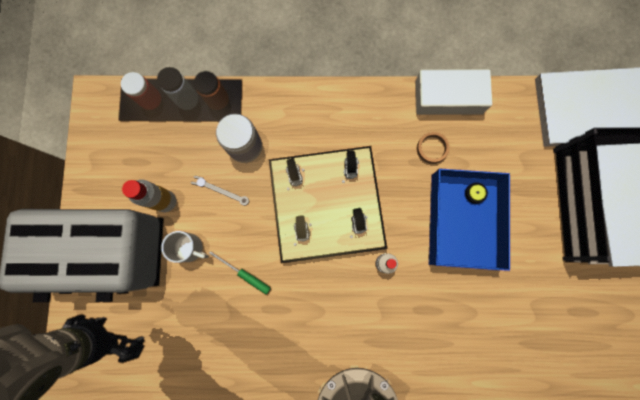

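View pics/wrist0.png

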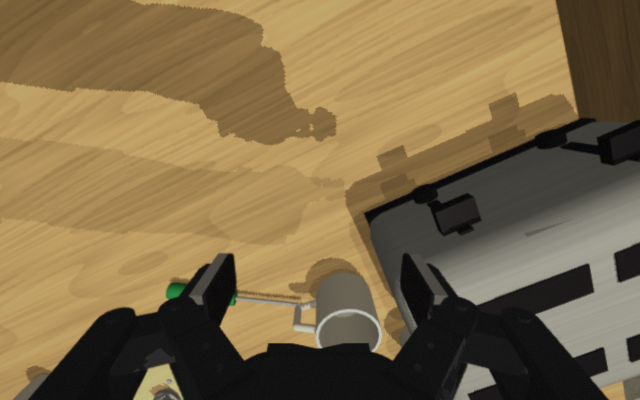

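```bash
cat > h.py <<'E'
import numpy as np, cv2
from scipy.spatial.transform import Rotation as R
from scipy.optimize import least_squares
def cam(c): 
    f=200/np.tan(np.radians(c['fov_y'])/2)
    return f,R.from_euler('xyz',c['rotation'],degrees=True).as_matrix(),np.array(c['origin'])
def proj(c,P):
    f,M,o=cam(c); q=(np.atleast_2d(P)-o)@M
    s=np.c_[q[:,0]/-q[:,2],-q[:,1]/-q[:,2]]
    s=s*(1+c['k1']*(s**2).sum(1,keepdims=True))
    return s*f+[c['cx'],c['cy']]
def ray(c,uv):
    f,M,o=cam(c); d=(np.array(uv,float)-[c['cx'],c['cy']])/f; s=d.copy()
    for _ in range(20): s=d/(1+c['k1']*(s@s))
    return o,M@np.array([s[0],-s[1],-1.])
def atz(c,uv,z):
    o,d=ray(c,uv); return o+d*(z-o[2])/d[2]
def tri(obs):
    p0=atz(obs[0][0],obs[0][1],.1)
    r=least_squares(lambda p:np.concatenate([proj(c,p)[0]-uv for c,uv in obs]),p0)
    return r.x,np.abs(r.fun).max()
def crop(img,u0,v0,w,h,k,name):
    cv2.imwrite('pics/'+name,cv2.resize(img[v0:v0+h,u0:u0+w],None,fx=k,fy=k,interpolation=cv2.INTER_CUBIC))
E
python3 - <<'E'
from h import *
t=cv2.imread('pics/top0.png');s=cv2.imread('pics/side0.png')
crop(t,255,130,150,140,4,'top_c.png');crop(s,265,165,130,100,6,'side_c.png')
crop(t,420,160,110,120,4,'top_bin.png')
E
```

```text
(no output)
```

View pics/top_c.png

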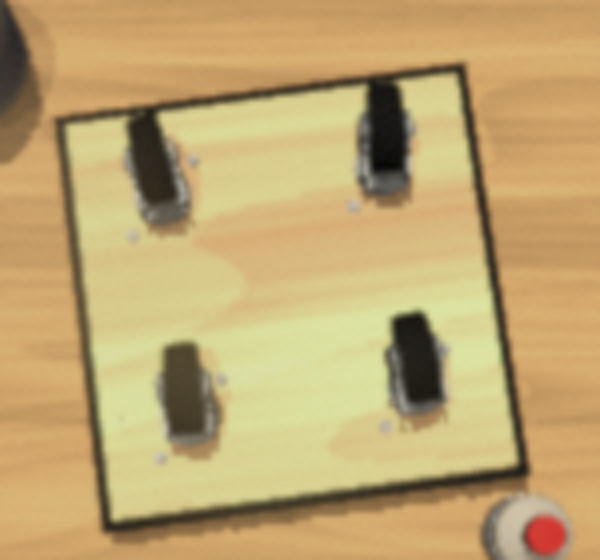

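View pics/side_c.png

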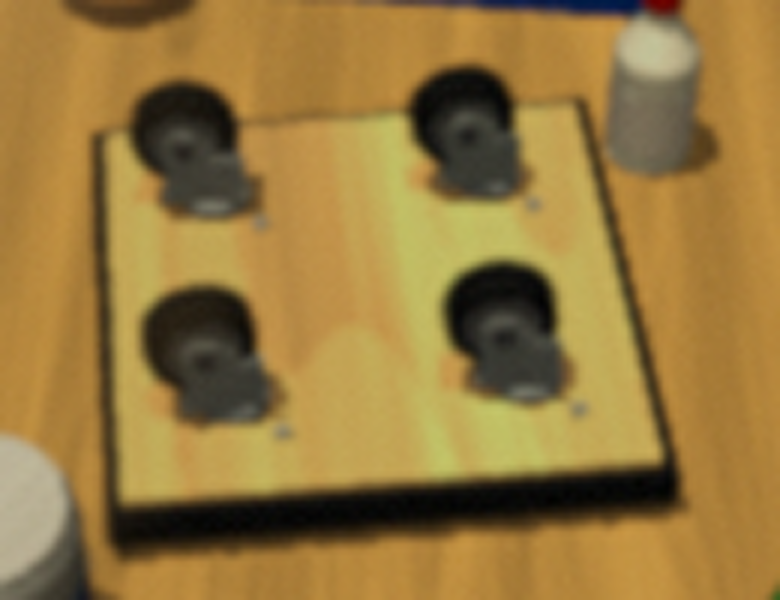

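View pics/top_bin.png

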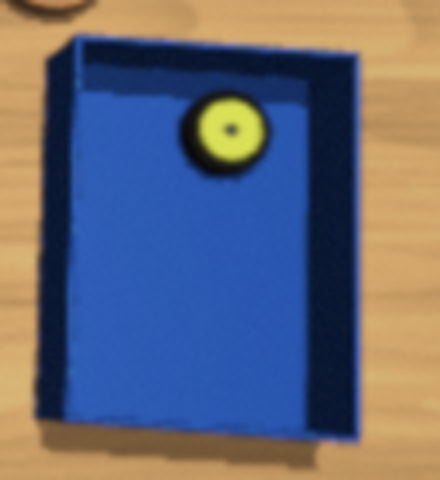

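```bash
python3 - <<'E'
from h import *
from cell import imaging
import json
ct=imaging.get_calibration('top');cs=imaging.get_calibration('side')
T=lambda x,y:(255+x/4-.4,130+y/4-.4); S=lambda x,y:(265+x/6-.4,165+y/6-.4)
# order: +x+y, +x-y, -x-y, -x+y
tp=[T(59,121),T(463,67),T(525,471),T(107,527)]
sp=[S(118,503),S(97,133),S(580,100),S(673,465)]
# side order: BL=+x+y, TL=+x-y, TR=-x-y, BR=-x+y
P=[]
for a,b in zip(tp,sp):
    p,e=tri([(ct,a),(cs,b)]);print('tri',p.round(4),round(e,2),'atz top',atz(ct,a,.04)[:2].round(4),'side',atz(cs,b,.04)[:2].round(4));P.append(p)
P=np.array(P);print(P.mean(0),np.linalg.norm(P-np.roll(P,1,0),axis=1))
# fit: center,yaw both cams, z
def corners(q,h=.147):
    c,s=np.cos(q[2]),np.sin(q[2]);L=np.array([[h,h],[h,-h],[-h,-h],[-h,h]])
    return np.c_[q[0]+c*L[:,0]-s*L[:,1],q[1]+s*L[:,0]+c*L[:,1],np.full(4,q[3])]
f=lambda q,w=3:np.concatenate([(w&1)*(proj(ct,corners(q))-tp).ravel(),(w>>1)*(proj(cs,corners(q))-sp).ravel()])
r=least_squares(f,[.5,.1,.1,.04]);print(r.x,np.degrees(r.x[2]),np.abs(r.fun).max(), r.fun.round(1))
for w in(1,2):
    rr=least_squares(lambda q:f(np.r_[q,.04],w),[.5,.1,.1]);print(w,rr.x,np.abs(rr.fun).max())
# bin rim outer corners z=.08 : top
B=[(420+x/4-.4,160+y/4-.4) for x,y in[(80,37),(358,55),(358,440),(36,418)]]
for u in B: print(u,'rim',atz(ct,u,.08).round(3))
E
```

```text
tri [0.6749 0.2435 0.0404] 0.13 atz top [0.6747 0.2436] side [0.6754 0.243 ]
tri [ 0.718  -0.0437  0.0314] 0.24 atz top [ 0.7148 -0.0426] side [ 0.7172 -0.0346]
tri [ 0.431  -0.0824  0.0327] 0.43 atz top [ 0.4299 -0.0811] side [ 0.4333 -0.0743]
tri [0.3917 0.2041 0.0361] 0.37 atz top [0.3908 0.2038] side [0.3934 0.2073]
[0.55391892 0.08038395 0.03512631] [0.28599701 0.29056708 0.28956599 0.28919248]
[0.55431348 0.07959257 0.13809283 0.03246465] 7.912136601080723 2.1373922751092778 [-0.2 -1.   0.8 -1.   1.5  0.4 -0.1  0.9 -1.3  2.1 -0.3 -0.6  1.  -0.6
  1.3  1. ]
1 [0.55289642 0.0809303  0.13724595] 1.3757224573420785
2 [0.55474084 0.08302193 0.14003117] 1.6460183661570227
(439.6, 168.85) rim [ 0.64  -0.224  0.08 ]
(509.1, 173.35) rim [ 0.628 -0.409  0.08 ]
(509.1, 269.6) rim [ 0.373 -0.392  0.08 ]
(428.6, 264.1) rim [ 0.386 -0.185  0.08 ]
```

```bash
cat >> h.py <<'E'
def rows(cur,yaw,tgt,tyaw,n):
    """n equal rows, tool down; returns rows in tool frame"""
    cur=np.array(cur,float);tgt=np.array(tgt,float);out=[];y=yaw
    dy=((tyaw-yaw+180)%360-180)/n
    for i in range(n):
        d=(tgt-cur)/n;a=np.radians(y)
        x=np.array([np.cos(a),np.sin(a),0]);t=np.array([np.sin(a),-np.cos(a),0])
        out.append([[round(float(d@x),4),round(float(d@t),4),round(float(-d[2]),4)],round(-dy,2)]);y+=dy
    print(out);return out
E
python3 - <<'E'
from h import *
rows((.246,.519,.208),154.7,(.40,.29,.30),186.3,8)
rows((.40,.29,.30),187.9,(.585,.09,.30),187.9,8)
E
```

```text
[[[-0.0296, -0.0177, -0.0115], -3.95], [[-0.0284, -0.0197, -0.0115], -3.95], [[-0.0269, -0.0216, -0.0115], -3.95], [[-0.0254, -0.0234, -0.0115], -3.95], [[-0.0237, -0.0251, -0.0115], -3.95], [[-0.0219, -0.0266, -0.0115], -3.95], [[-0.02, -0.0281, -0.0115], -3.95], [[-0.0181, -0.0294, -0.0115], -3.95]]
[[[-0.0195, -0.0279, -0.0], -0.0], [[-0.0195, -0.0279, -0.0], -0.0], [[-0.0195, -0.0279, -0.0], -0.0], [[-0.0195, -0.0279, -0.0], -0.0], [[-0.0195, -0.0279, -0.0], -0.0], [[-0.0195, -0.0279, -0.0], -0.0], [[-0.0195, -0.0279, -0.0], -0.0], [[-0.0195, -0.0279, -0.0], -0.0]]
```

Call:
apply_moves([
  [[-0.03,-0.018,-0.012],-4],
  [[-0.028,-0.02,-0.012],-4],
  [[-0.027,-0.022,-0.012],-4],
  [[-0.025,-0.023,-0.012],-4],
  [[-0.024,-0.025,-0.012],-4],
  [[-0.022,-0.027,-0.012],-4],
  [[-0.02,-0.028,-0.012],-4],
  [[-0.018,-0.029,-0.012],-4],
])

```text
clock: 0.95
tool_pos: [0.4005, 0.2894, 0.3051]
tool_rot: [-180.0, -0.0, -173.1]
contact_force: [1.4, -0.3, 0.8]
width: 0.0852
```

Call:
apply_moves([
  [[-0.02,-0.028,0],-1],
  [[-0.02,-0.028,0],0],
  [[-0.02,-0.028,0],0],
  [[-0.02,-0.028,0],0],
  [[-0.02,-0.028,0],0],
  [[-0.02,-0.028,0],0],
  [[-0.02,-0.028,0],0],
  [[-0.015,-0.02,0],0],
], jaw=105)

```text
clock: 1.75
tool_pos: [0.5833, 0.0951, 0.3041]
tool_rot: [-180.0, -0.0, -172.4]
contact_force: [-0.2, 0.2, -0.1]
width: 0.05
```

```bash
cat > look.py <<'E'
import sys,json
from h import *
from cell import env,imaging
n=sys.argv[1]
o=env.get_obs();c=imaging.get_calibration('wrist');im=imaging.snapshot('wrist')
cv2.imwrite(f'pics/{n}.png',im)
json.dump({k:(v.tolist() if hasattr(v,'tolist') else v) for k,v in c.items()},open(f'pics/{n}.json','w'))
print(o['clock'],o['tool_pos'].round(4),o['tool_rot'].round(2),o['contact_force'].round(2),round(o['width'],4))
E
python3 look.py w1
```

```text
1.75 [0.5833 0.0951 0.3041] [-1.7999e+02 -4.0000e-02 -1.7239e+02] [-0.22  0.22 -0.08] 0.05
```

View pics/w1.png

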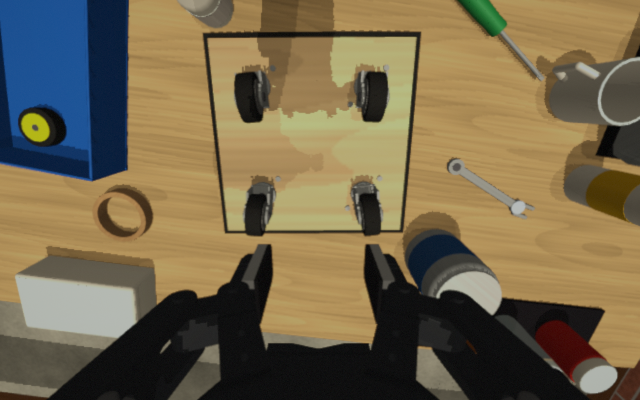

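```bash
python3 - <<'E'
from h import *
w=cv2.imread('pics/w1.png')
crop(w,198,25,114,110,7,'w1a.png');crop(w,312,25,114,110,7,'w1b.png');crop(w,198,150,114,95,7,'w1c.png');crop(w,312,150,114,95,7,'w1d.png')
E
```

```text
(no output)
```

View pics/w1a.png

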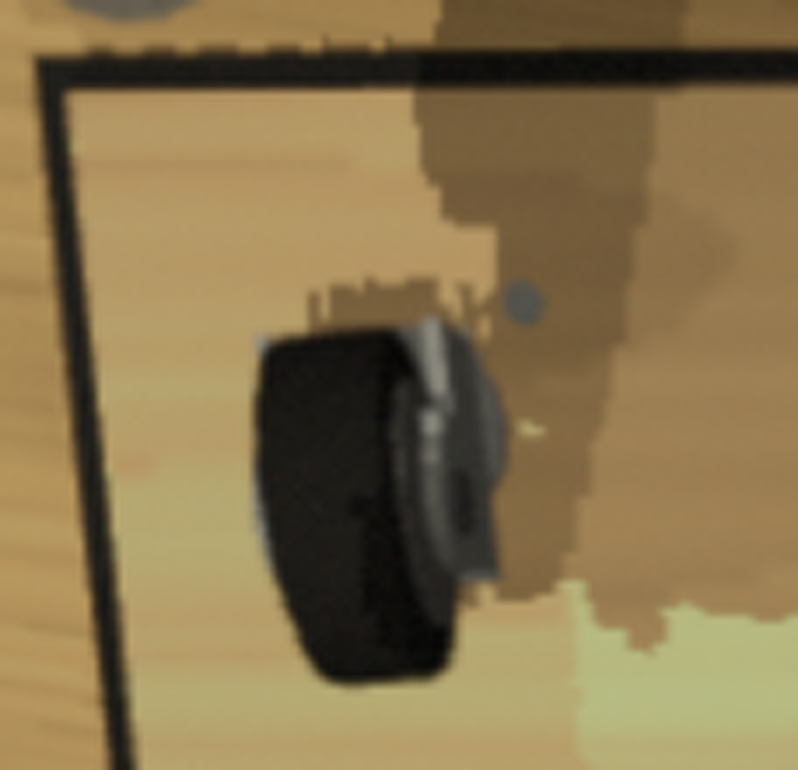

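View pics/w1b.png

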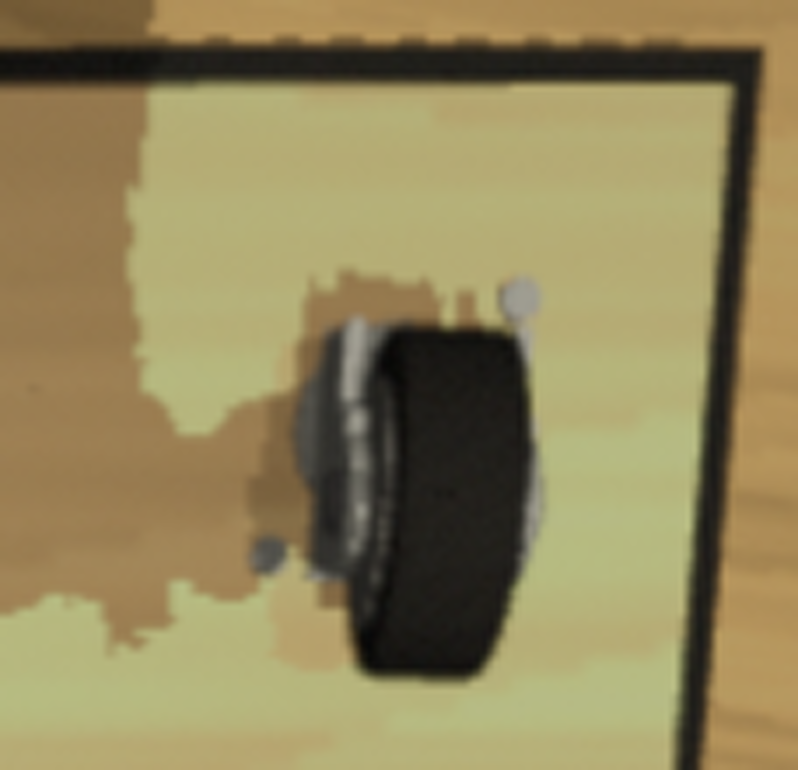

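View pics/w1c.png

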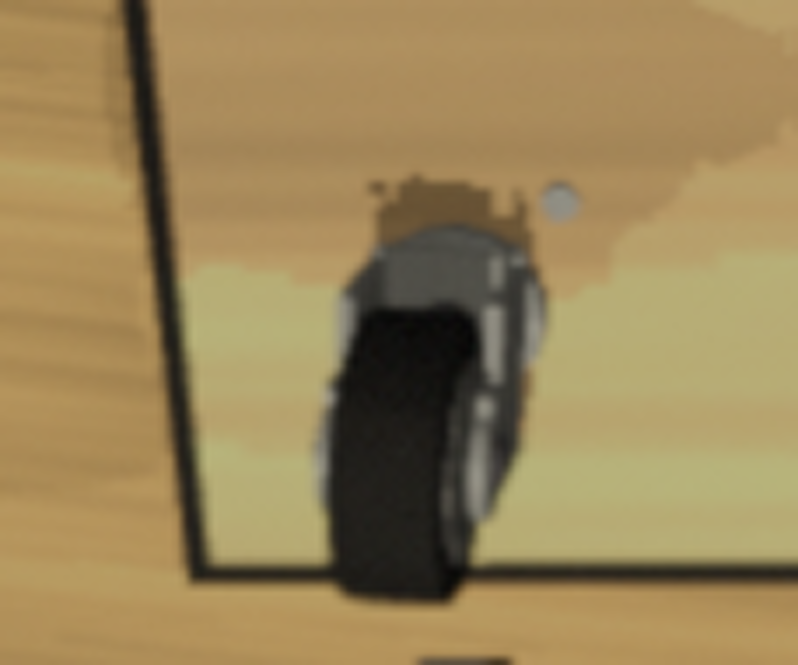

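View pics/w1d.png

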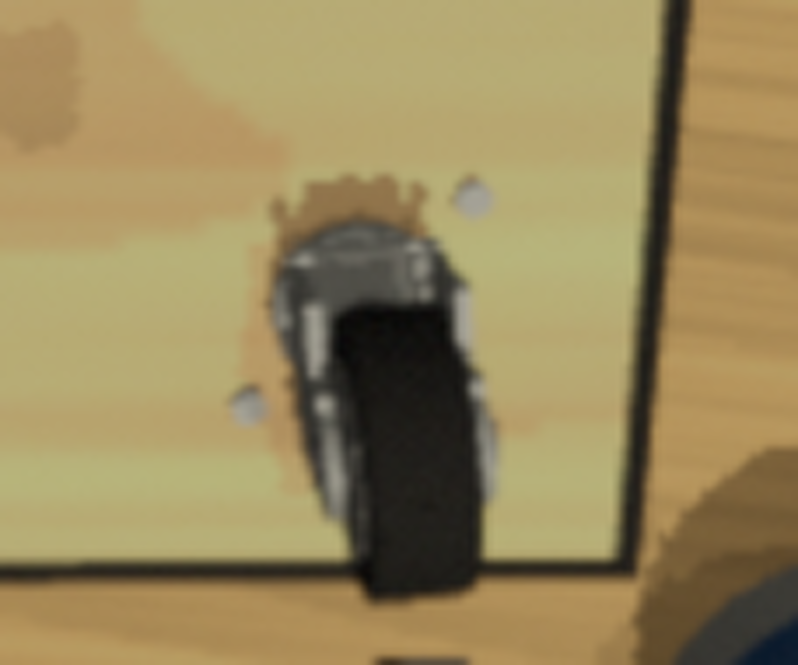

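```bash
cat > fit.py <<'E'
from h import *
import json
from cell import imaging
cw=json.load(open('pics/w1.json'));w=cv2.imread('pics/w1.png')
ct=imaging.get_calibration('top');cs=imaging.get_calibration('side')
F=lambda u0,v0,x,y:(u0+(x+.5)/7-.5,v0+(y+.5)/7-.5)
px=np.array([F(198,150,208,565),F(312,150,617,563),F(312,25,733,82),F(198,25,64,90)])
L=np.array([[1,-1],[1,1],[-1,1],[-1,-1]])*.14
def P(q,L,z): 
    c,s=np.cos(q[2]),np.sin(q[2]);return np.c_[q[0]+c*L[:,0]-s*L[:,1],q[1]+s*L[:,0]+c*L[:,1],np.broadcast_to(z,len(L))]
for free in(0,1):
    r=least_squares(lambda q:(proj(cw,P(q,L,q[3] if free else .04))-px).ravel(),[.55,.08,.13,.04]);print(r.x.round(4),np.degrees(r.x[2]),r.fun.round(2))
r0=least_squares(lambda q:(proj(cw,P(q,L,.04))-px).ravel(),[.55,.08,.13]).x
# heights: same inner corners in wrist & top
T=lambda x,y:(255+x/4-.4,130+y/4-.4)
for a,b in zip(px,[T(458,72),T(64,124),T(110,521),T(519,467)]): print('tri',tri([(cw,a),(ct,b)]))
g=w.max(2)
ov=cv2.resize(w,None,fx=3,fy=3,interpolation=cv2.INTER_CUBIC)
th=np.linspace(0,2*np.pi,40)
def wheel(q,lx,ly,ya,wd):
    pts=[]
    for sgn in(-1,1):
        for t in th:
            a=.016+.030*np.cos(t);b=sgn*wd/2;
            pts.append([lx+a*np.cos(ya)-b*np.sin(ya),ly+a*np.sin(ya)+b*np.cos(ya),.092+.03*np.sin(t)])
    pts=np.array(pts);return P(q,pts[:,:2],pts[:,2])
out={}
for lx in(-.078,.078):
  for ly in(-.078,.078):
    c0=proj(cw,P(r0,np.array([[lx+.016,ly]]),.08))[0].astype(int)
    m=np.zeros((400,640),np.uint8);x0,y0=c0-30
    m[y0:y0+70,x0:x0+60]=(g[y0:y0+70,x0:x0+60]<48);
    best=None
    K=4
    mk=cv2.resize(m[y0:y0+70,x0:x0+60],None,fx=K,fy=K,interpolation=cv2.INTER_LINEAR)
    n,lab,st,_=cv2.connectedComponentsWithStats(mk);j=1+st[1:,4].argmax();mk=(lab==j).astype(np.uint8)
    def iou(p):
        hull=cv2.convexHull(((proj(cw,wheel([r0[0]+p[2],r0[1]+p[3],r0[2]],lx,ly,p[0],p[1]))-[x0,y0]+.5)*K-.5).astype(np.float32)).astype(np.int32)
        z=np.zeros_like(mk);cv2.fillConvexPoly(z,hull,1);return (z&mk).sum()/(z|mk).sum()
    from scipy.optimize import minimize
    for ya in np.radians(np.arange(-12,13,4)):
        s=minimize(lambda p:-iou([p[0]*.1,p[1]*.01,p[2]*.01,p[3]*.01]),[ya/.1,1.8,0,0],method='Nelder-Mead',options=dict(initial_simplex=np.array([[ya/.1,1.8,0,0],[ya/.1+.4,1.8,0,0],[ya/.1,2.2,0,0],[ya/.1,1.8,.3,0],[ya/.1,1.8,0,.3]])))
        if best is None or s.fun<best.fun:best=s
    p=best.x*[.1,.01,.01,.01]
    pl=P(r0,np.array([[lx,ly]]),.08)[0]
    print((lx,ly),'IoU',-round(best.fun,3),'yaw local deg',np.degrees(p[0]).round(1),'wd',p[1].round(4),'shift',p[2:].round(4),'place',pl.round(4))
    cv2.polylines(ov,[((cv2.convexHull(proj(cw,wheel([r0[0]+p[2],r0[1]+p[3],r0[2]],lx,ly,p[0],p[1])).astype(np.float32))+.5)*3).astype(np.int32)],True,(0,0,255),1)
cv2.imwrite('pics/ov1.png',ov[60:750,560:1300])
E
python3 fit.py
```

```text
[0.5547 0.083  0.137  0.04  ] 7.851578534929345 [ 0.67 -0.91 -0.84 -1.27 -0.8   0.62  0.94  0.59]
[0.5548 0.0831 0.137  0.0439] 7.851715311704664 [ 0.01  0.14 -0.16 -0.23  0.19  0.05 -0.06  0.03]
tri (array([ 0.71157193, -0.03686272,  0.04435008]), np.float64(0.6096885012483426))
tri (array([0.6694721 , 0.23695731, 0.05618944]), np.float64(0.4020964725895908))
tri (array([0.39572426, 0.20322144, 0.03968712]), np.float64(0.49193777920913817))
tri (array([ 0.43331276, -0.0785266 ,  0.03310445]), np.float64(0.17430298678519307))
(-0.078, -0.078) IoU 0.897 yaw local deg 5.5 wd 0.016 shift [ 0.0007 -0.0014] place [ 0.4881 -0.0049  0.08  ]
(-0.078, 0.078) IoU 0.87 yaw local deg -2.1 wd 0.0169 shift [-0.0002  0.0006] place [0.4668 0.1496 0.08  ]
(0.078, -0.078) IoU 0.85 yaw local deg -6.3 wd 0.0148 shift [-0.0007 -0.0009] place [0.6426 0.0164 0.08  ]
(0.078, 0.078) IoU 0.856 yaw local deg 7.0 wd 0.0168 shift [-0.0005  0.0004] place [0.6213 0.1709 0.08  ]
```

View pics/ov1.png

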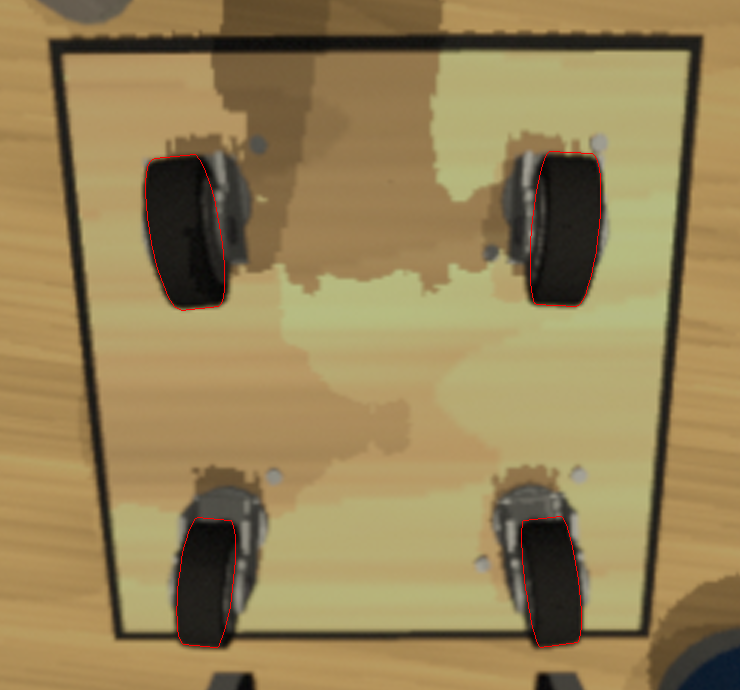

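```bash
python3 - <<'E'
from h import *
rows((.5833,.0951,.3041),187.6,(.6213,.1709,.16),194.8,7)
E
```

```text
[[[-0.0068, 0.01, 0.0206], -1.03], [[-0.007, 0.0099, 0.0206], -1.03], [[-0.0072, 0.0098, 0.0206], -1.03], [[-0.0073, 0.0096, 0.0206], -1.03], [[-0.0075, 0.0095, 0.0206], -1.03], [[-0.0077, 0.0094, 0.0206], -1.03], [[-0.0079, 0.0092, 0.0206], -1.03]]
```

Call:
apply_moves([
  [[-0.0068,0.01,0.02],-1],
  [[-0.007,0.01,0.02],-1],
  [[-0.0072,0.01,0.02],-1],
  [[-0.0073,0.0095,0.021],-1],
  [[-0.0075,0.0095,0.021],-1],
  [[-0.0077,0.0095,0.021],-1],
  [[-0.008,0.009,0.021],-1.2],
  [[0,0,0],0],
])

```text
clock: 2.6
tool_pos: [0.6182, 0.1738, 0.1569]
tool_rot: [179.9, -0.4, -165.0]
contact_force: [-0.8, -0.1, 0.2]
width: 0.0504
```

```bash
python3 look.py w2
```

```text
2.6 [0.6182 0.1738 0.1569] [ 179.94   -0.36 -165.02] [-0.75 -0.14  0.15] 0.0504
```

View pics/w2.png

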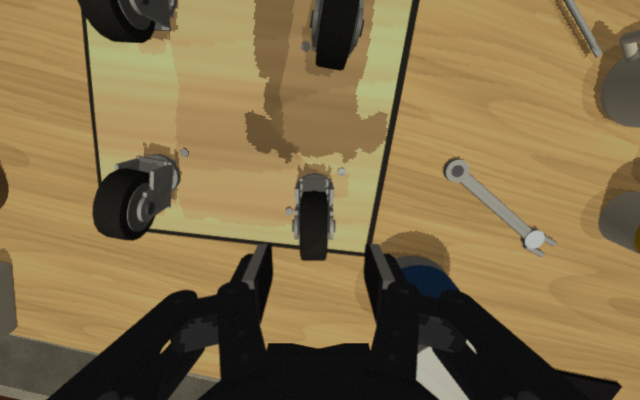

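Call:
apply_moves([
  [[0,0,0],0],
  [[0,0,0.01],0],
  [[0,0,0.015],0],
  [[0,0,0.015],0],
  [[0,0,0.015],0],
  [[0,0,0.01],0],
  [[0,0,0],0],
  [[0,0,0],0],
])

```text
clock: 3.45
tool_pos: [0.6205, 0.1727, 0.0964]
tool_rot: [180.0, 0.0, -165.1]
contact_force: [-0.3, -0.6, 0.3]
width: 0.0503
```

```bash
python3 look.py w3; python3 - <<'E'
from h import *
from cell import imaging
crop(imaging.snapshot('top'),255,130,150,140,4,'t3.png')
E
```

```text
3.45 [0.6205 0.1727 0.0964] [ 1.8000e+02  4.0000e-02 -1.6513e+02] [-0.3  -0.64  0.32] 0.0503
```

View pics/w3.png

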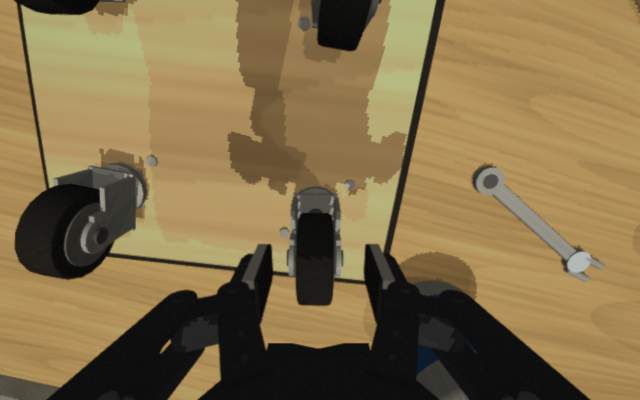

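Call:
apply_moves([
  [[0,0,0.01],0],
  [[0,0,0.01],0],
  [[0,0,0.01],0],
  [[0,0,0.008],0],
  [[0,0,0],0],
  [[0,0,0],0],
  [[0,0,0],0],
  [[0,0,0],0],
])

```text
clock: 4.35
tool_pos: [0.6208, 0.173, 0.0584]
tool_rot: [-180.0, 0.1, -165.1]
contact_force: [0.2, 0.2, 0.4]
width: 0.05
```

```bash
python3 look.py w4
```

```text
4.35 [0.6208 0.173  0.0584] [-1.8000e+02  6.0000e-02 -1.6511e+02] [0.19 0.23 0.44] 0.05
```

View pics/w4.png

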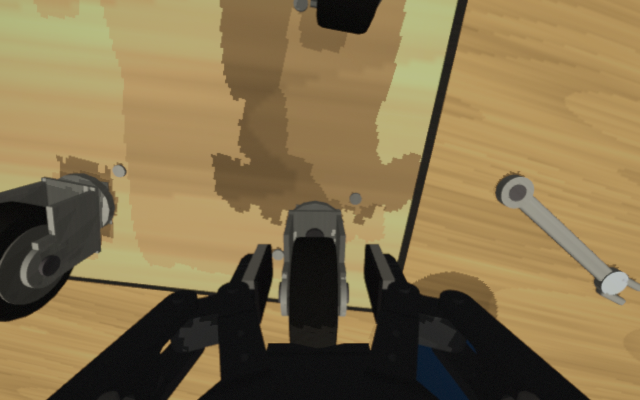

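Call:
apply_moves([
  [[0,0.003,0],0],
  [[0,0.003,0],0],
  [[0,0.002,0],0],
  [[0,0.001,0],0],
  [[0,0.001,0],0],
  [[0,0,0],0],
  [[0,0,0],0],
  [[0,0,0],0],
])

```text
clock: 5.2
tool_pos: [0.6184, 0.1811, 0.0585]
tool_rot: [-179.8, 0.0, -165.2]
contact_force: [0.3, -5.5, 3.6]
width: 0.0501
```

Call:
apply_moves([
  [[0,-0.004,0],0],
  [[0,-0.004,0],0],
  [[0,-0.004,0],0],
  [[0,-0.003,0],0],
  [[0,-0.001,0],0],
  [[0,-0.001,0],0],
  [[0,0,0],0],
  [[0,0,0],0],
])

```text
clock: 6.0
tool_pos: [0.6221, 0.1662, 0.0578]
tool_rot: [180.0, 0.0, -165.1]
contact_force: [-0.3, 0.7, 0.7]
width: 0.0502
```

Call:
apply_moves([
  [[0,-0.001,0],0],
  [[0,-0.001,0],0],
  [[0,-0.001,0],0],
  [[0,0,0],0],
  [[0,0,0],0],
  [[0,0,0],0],
  [[0,0,0],0],
  [[0,0,0],0],
])

```text
clock: 6.8
tool_pos: [0.6229, 0.1633, 0.0578]
tool_rot: [180.0, 0.0, -165.1]
contact_force: [-0.1, -0.3, 0.1]
width: 0.0505
```

Call:
apply_moves([
  [[0,-0.001,0],0],
  [[0,-0.001,0],0],
  [[0,0,0],0],
  [[0,0,0],0],
  [[0,0,0],0],
  [[0,0,0],0],
  [[0,0,0],0],
  [[0,0,0],0],
])

```text
clock: 7.6
tool_pos: [0.6234, 0.1615, 0.0579]
tool_rot: [180.0, 0.0, -165.1]
contact_force: [-0.7, 2.1, 1.7]
width: 0.0505
```

```bash
python3 look.py w5
```

```text
7.6 [0.6234 0.1615 0.0579] [ 1.7998e+02  1.0000e-02 -1.6510e+02] [-0.72  2.14  1.74] 0.0505
```

View pics/w5.png

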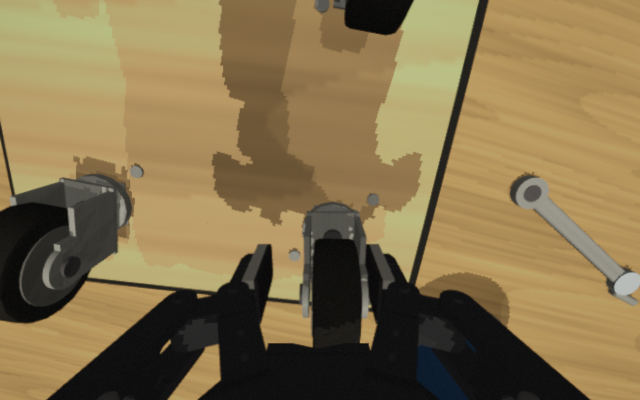

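Call:
apply_moves([
  [[0,-0.001,0],0],
  [[0,-0.001,0],0],
  [[0,0,0],0],
  [[0,0,0],0],
  [[0,0,0],0],
  [[0,0,0],0],
  [[0,0,0],0],
  [[0,0,0],0],
])

```text
clock: 8.45
tool_pos: [0.6235, 0.1604, 0.0582]
tool_rot: [179.9, 0.0, -165.1]
contact_force: [-2.4, 5.7, 4.7]
width: 0.0499
```

Call:
apply_moves([
  [[0,0.006,0],0],
  [[0,0.006,0],0],
  [[0,0,-0.01],0],
  [[0,0,-0.02],0],
  [[0,0,-0.025],0],
  [[0,0,-0.025],0],
  [[0,0,-0.01],0],
  [[0,0,0],0],
])

```text
clock: 9.25
tool_pos: [0.6222, 0.1709, 0.1499]
tool_rot: [-180.0, 0.2, -165.1]
contact_force: [-0.8, 1.0, 0.3]
width: 0.0501
```

```bash
python3 - <<'E'
from h import *
rows((.6213,.1709,.148),194.9,(.4668,.1496,.148),185.8,7)
E
```

```text
[[[0.0221, 0.0027, -0.0], 1.3], [[0.0222, 0.0022, -0.0], 1.3], [[0.0222, 0.0017, -0.0], 1.3], [[0.0222, 0.0012, -0.0], 1.3], [[0.0223, 0.0007, -0.0], 1.3], [[0.0223, 0.0002, -0.0], 1.3], [[0.0223, -0.0003, -0.0], 1.3]]
```

Call:
apply_moves([
  [[0.022,0.0027,0],1.3],
  [[0.022,0.0022,0],1.3],
  [[0.022,0.0017,0],1.3],
  [[0.0225,0.0012,0],1.3],
  [[0.0225,0.0007,0],1.3],
  [[0.0225,0.0002,0],1.3],
  [[0.0225,-0.0003,0],1.3],
  [[0,0,0],0],
])

```text
clock: 10.05
tool_pos: [0.4621, 0.149, 0.1464]
tool_rot: [-180.0, -0.3, -174.2]
contact_force: [0.3, 0.0, 0.7]
width: 0.0503
```

Call:
apply_moves([
  [[0,0,0],0],
  [[0,0,0.01],0],
  [[0,0,0.01],0],
  [[0,0,0.01],0],
  [[0,0,0.01],0],
  [[0,0,0],0],
  [[0,0,0],0],
  [[0,0,0],0],
])

```text
clock: 10.85
tool_pos: [0.4663, 0.1496, 0.1081]
tool_rot: [180.0, 0.0, -174.2]
contact_force: [0.8, -0.2, 0.1]
width: 0.0502
```

```bash
python3 look.py w6
```

```text
10.85 [0.4663 0.1496 0.1081] [ 1.7999e+02  3.0000e-02 -1.7421e+02] [ 0.85 -0.16  0.07] 0.0502
```

View pics/w6.png

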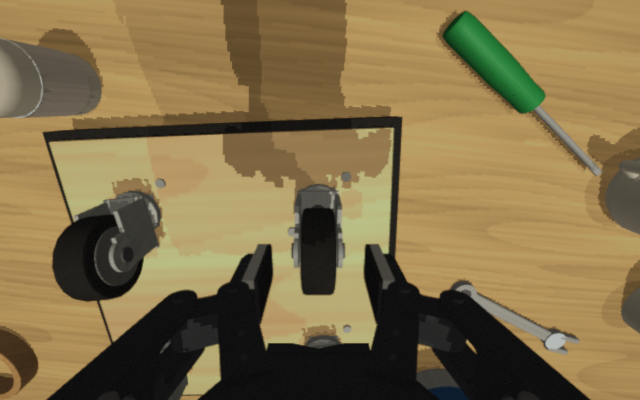

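Centred and aligned (castor at col 318, fingers symmetric about 318). Descend 50 mm.

Call:
apply_moves([
  [[0,0,0.01],0],
  [[0,0,0.01],0],
  [[0,0,0.01],0],
  [[0,0,0.01],0],
  [[0,0,0.01],0],
  [[0,0,0],0],
  [[0,0,0],0],
  [[0,0,0],0],
])

```text
clock: 11.7
tool_pos: [0.4663, 0.1496, 0.0581]
tool_rot: [180.0, 0.0, -174.2]
contact_force: [0.3, -0.9, -0.4]
width: 0.0501
```

Call:
apply_moves([
  [[0,0.003,0],0],
  [[0,0.003,0],0],
  [[0,0.002,0],0],
  [[0,0.001,0],0],
  [[0,0.001,0],0],
  [[0,0,0],0],
  [[0,0,0],0],
  [[0,0,0],0],
])

```text
clock: 12.5
tool_pos: [0.4654, 0.1589, 0.0581]
tool_rot: [-179.9, 0.0, -174.2]
contact_force: [0.2, -5.5, 5.0]
width: 0.0502
```

Call:
apply_moves([
  [[0,-0.004,0],0],
  [[0,-0.004,0],0],
  [[0,-0.004,0],0],
  [[0,-0.004,0],0],
  [[0,-0.002,0],0],
  [[0,-0.001,0],0],
  [[0,0,0],0],
  [[0,0,0],0],
])

```text
clock: 13.3
tool_pos: [0.4668, 0.1406, 0.0578]
tool_rot: [180.0, -0.0, -174.2]
contact_force: [0.1, -0.7, -0.8]
width: 0.0501
```

Call:
apply_moves([
  [[0,-0.001,0],0],
  [[0,0,0],0],
  [[0,0,0],0],
  [[0,0,0],0],
  [[0,0,0],0],
  [[0,0,0],0],
  [[0,0,0],0],
  [[0,0,0],0],
])

```text
clock: 14.1
tool_pos: [0.467, 0.1397, 0.0579]
tool_rot: [180.0, 0.0, -174.2]
contact_force: [-0.5, 2.6, 1.5]
width: 0.0502
```

Call:
apply_moves([
  [[0,-0.001,0],0],
  [[0,0,0],0],
  [[0,0,0],0],
  [[0,0,0],0],
  [[0,0,0],0],
  [[0,0,0],0],
  [[0,0,0],0],
  [[0,0,0],0],
])

```text
clock: 14.9
tool_pos: [0.4671, 0.1393, 0.058]
tool_rot: [179.9, 0.0, -174.2]
contact_force: [-1.4, 5.0, 3.6]
width: 0.0503
```

Call:
apply_moves([
  [[0,0.006,0],0],
  [[0,0.005,0],0],
  [[0,0,-0.01],0],
  [[0,0,-0.02],0],
  [[0,0,-0.025],0],
  [[0,0,-0.025],0],
  [[0,0,-0.01],0],
  [[0,0,0],0],
])

```text
clock: 15.7
tool_pos: [0.4672, 0.1495, 0.1495]
tool_rot: [-180.0, 0.2, -174.2]
contact_force: [0.0, 0.3, -0.1]
width: 0.0504
```

```bash
python3 - <<'E'
from h import *
rows((.4666,.1496,.148),185.8,(.4881,-.0049,.148),193.4,7)
E
```

```text
[[[-0.0008, -0.0223, -0.0], -1.09], [[-0.0004, -0.0223, -0.0], -1.09], [[0.0, -0.0223, -0.0], -1.09], [[0.0004, -0.0223, -0.0], -1.09], [[0.0009, -0.0223, -0.0], -1.09], [[0.0013, -0.0222, -0.0], -1.09], [[0.0017, -0.0222, -0.0], -1.09]]
```

B sound (19.7 mm span at ±5 N, 17 mm of it clearance). On to A.

Call:
apply_moves([
  [[-0.001,-0.0223,0],-1.1],
  [[-0.0004,-0.0223,0],-1.1],
  [[0,-0.0223,0],-1.1],
  [[0.0004,-0.0223,0],-1.1],
  [[0.001,-0.0223,0],-1.1],
  [[0.0013,-0.0222,0],-1.1],
  [[0.0017,-0.0222,0],-1],
  [[0,0,0],0],
])

```text
clock: 16.5
tool_pos: [0.4872, -0.0071, 0.1463]
tool_rot: [180.0, -0.1, -166.8]
contact_force: [-0.4, 0.3, 0.5]
width: 0.0502
```

Call:
apply_moves([
  [[0,0,0],0],
  [[0,0,0.01],0],
  [[0,0,0.01],0],
  [[0,0,0.01],0],
  [[0,0,0.01],0],
  [[0,0,0],0],
  [[0,0,0],0],
  [[0,0,0],0],
])

```text
clock: 17.3
tool_pos: [0.4879, -0.005, 0.1081]
tool_rot: [-180.0, 0.0, -166.6]
contact_force: [-0.0, -0.0, 0.1]
width: 0.0504
```

```bash
python3 look.py w7
```

```text
17.3 [ 0.4879 -0.005   0.1081] [-1.7999e+02  4.0000e-02 -1.6661e+02] [-0.05 -0.02  0.11] 0.0504
```

View pics/w7.png

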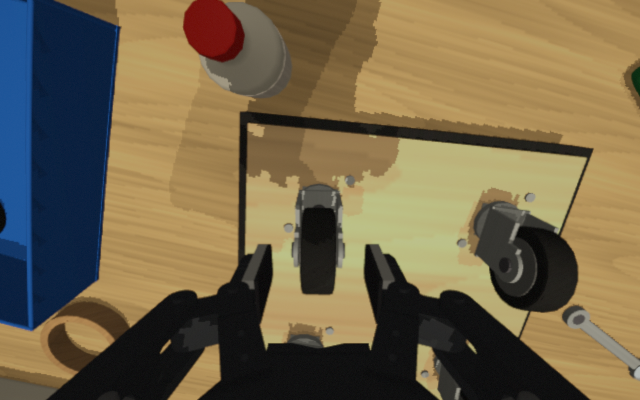

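Call:
apply_moves([
  [[0,0,0.01],0],
  [[0,0,0.01],0],
  [[0,0,0.01],0],
  [[0,0,0.01],0],
  [[0,0,0.01],0],
  [[0,0,0],0],
  [[0,0,0],0],
  [[0,0,0],0],
])

```text
clock: 18.15
tool_pos: [0.488, -0.0051, 0.0581]
tool_rot: [-180.0, 0.0, -166.6]
contact_force: [-0.7, 0.0, -0.5]
width: 0.0504
```

Call:
apply_moves([
  [[0,0.003,0],0],
  [[0,0.003,0],0],
  [[0,0.002,0],0],
  [[0,0.001,0],0],
  [[0,0.001,0],0],
  [[0,0,0],0],
  [[0,0,0],0],
  [[0,0,0],0],
])

```text
clock: 18.95
tool_pos: [0.4854, 0.0046, 0.0578]
tool_rot: [-180.0, 0.0, -166.6]
contact_force: [0.9, -1.2, -0.1]
width: 0.0503
```

Call:
apply_moves([
  [[0,0.001,0],0],
  [[0,0.001,0],0],
  [[0,0,0],0],
  [[0,0,0],0],
  [[0,0,0],0],
  [[0,0,0],0],
  [[0,0,0],0],
  [[0,0,0],0],
])

```text
clock: 19.75
tool_pos: [0.4848, 0.0067, 0.0578]
tool_rot: [180.0, 0.0, -166.6]
contact_force: [0.6, 0.2, 0.2]
width: 0.0502
```

Call:
apply_moves([
  [[0,0.001,0],0],
  [[0,0,0],0],
  [[0,0,0],0],
  [[0,0,0],0],
  [[0,0,0],0],
  [[0,0,0],0],
  [[0,0,0],0],
  [[0,0,0],0],
])

```text
clock: 20.55
tool_pos: [0.4846, 0.0076, 0.0578]
tool_rot: [180.0, 0.0, -166.6]
contact_force: [0.4, -1.1, 0.9]
width: 0.0502
```

```bash
python3 look.py w8
```

```text
20.55 [0.4846 0.0076 0.0578] [ 179.99    0.   -166.61] [ 0.39 -1.09  0.89] 0.0502
```

View pics/w8.png

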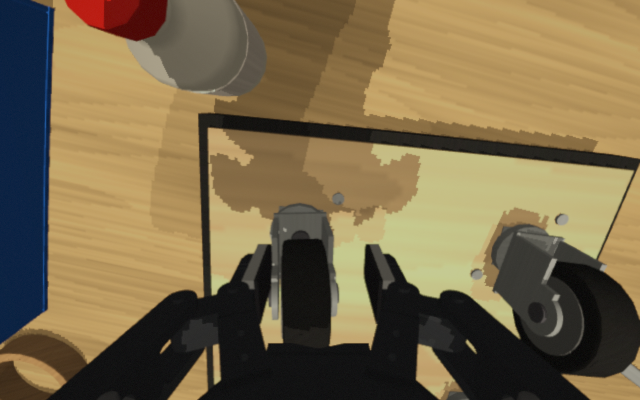

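Call:
apply_moves([
  [[0,-0.004,0],0],
  [[0,-0.004,0],0],
  [[0,-0.004,0],0],
  [[0,-0.004,0],0],
  [[0,-0.003,0],0],
  [[0,-0.002,0],0],
  [[0,-0.001,0],0],
  [[0,0,0],0],
])

```text
clock: 21.4
tool_pos: [0.4897, -0.0139, 0.0578]
tool_rot: [180.0, 0.0, -166.6]
contact_force: [0.2, 0.6, 0.2]
width: 0.0504
```

Call:
apply_moves([
  [[0,-0.001,0],0],
  [[0,-0.001,0],0],
  [[0,-0.001,0],0],
  [[0,0,0],0],
  [[0,0,0],0],
  [[0,0,0],0],
  [[0,0,0],0],
  [[0,0,0],0],
])

```text
clock: 22.2
tool_pos: [0.4904, -0.0167, 0.0578]
tool_rot: [-180.0, 0.0, -166.6]
contact_force: [-0.8, 0.1, 0.6]
width: 0.0502
```

Call:
apply_moves([
  [[0,0.003,0],0],
  [[0,0.003,0],0],
  [[0,0.003,0],0],
  [[0,0.003,0],0],
  [[0,0,0],0],
  [[0,0,0],0],
  [[0,0,0],0],
  [[0,0,0],0],
])

```text
clock: 23.0
tool_pos: [0.4876, -0.0051, 0.0578]
tool_rot: [180.0, 0.0, -166.6]
contact_force: [-0.2, 0.3, -0.4]
width: 0.05
```

Call:
apply_moves([
  [[0,0,0],0],
  [[0,0,0],0],
  [[0,0,0],0],
  [[0,0,0],0],
  [[0,0,0],0],
  [[0,0,0],0],
  [[0,0,0],0],
  [[0,0,0],0],
], jaw=140, force=20)

```text
clock: 23.8
tool_pos: [0.4877, -0.005, 0.0578]
tool_rot: [-180.0, 0.0, -166.6]
contact_force: [1.1, -1.4, 0.6]
width: 0.0386
```

```bash
python3 look.py w9
```

```text
23.8 [ 0.4877 -0.005   0.0578] [-1.8000e+02  1.0000e-02 -1.6661e+02] [ 1.11 -1.44  0.56] 0.0386
```

View pics/w9.png

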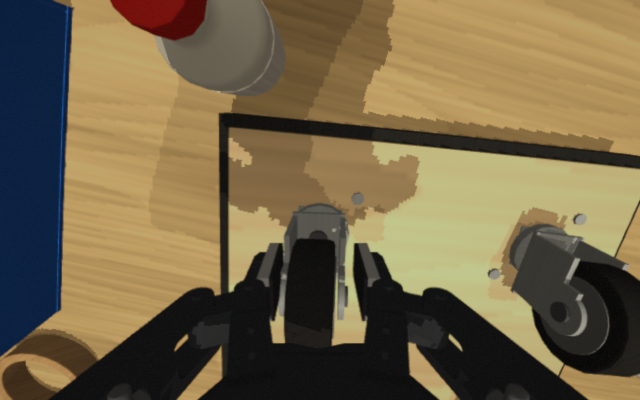

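Call:
apply_moves([
  [[0,0,0],0],
  [[0,0,0],0],
  [[0,0,0],0],
  [[0,0,0],0],
  [[0,0,0],0],
  [[0,0,0],0],
  [[0,0,0],0],
  [[0,0,0],0],
], jaw=255, force=50)

```text
clock: 24.65
tool_pos: [0.4877, -0.005, 0.058]
tool_rot: [-180.0, 0.0, -166.6]
contact_force: [-0.6, -0.7, 5.0]
width: 0.0311
```

Call:
apply_moves([
  [[0,0,-0.002],0],
  [[0,0,-0.002],0],
  [[0,0,-0.002],0],
  [[0,0,-0.003],0],
  [[0,0,-0.003],0],
  [[0,0,-0.004],0],
  [[0,0,-0.004],0],
  [[0,0,-0.004],0],
])

```text
clock: 25.45
tool_pos: [0.4878, -0.0047, 0.083]
tool_rot: [180.0, 0.1, -166.6]
contact_force: [0.2, 0.4, -1.7]
width: 0.0313
```

```bash
python3 look.py w10
```

```text
25.45 [ 0.4878 -0.0047  0.083 ] [ 1.7998e+02  6.0000e-02 -1.6660e+02] [ 0.23  0.43 -1.74] 0.0313
```

View pics/w10.png

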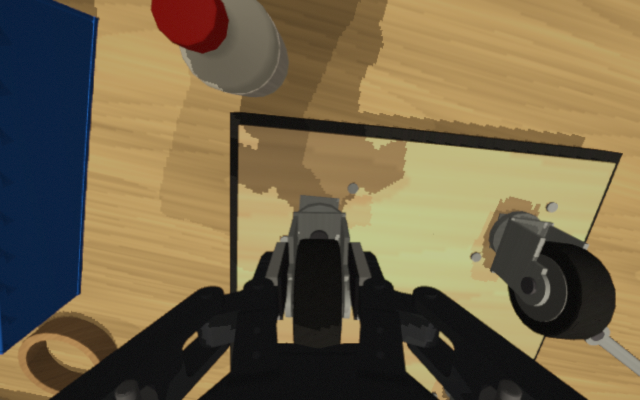

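Call:
apply_moves([
  [[0,0,-0.006],0],
  [[0,0,-0.01],0],
  [[0,0,-0.015],0],
  [[0,0,-0.025],0],
  [[0,0,-0.03],0],
  [[0,0,-0.03],0],
  [[0,0,-0.025],0],
  [[0,0,0],0],
])

```text
clock: 26.3
tool_pos: [0.4902, -0.0054, 0.2275]
tool_rot: [-179.8, 0.5, -166.6]
contact_force: [1.1, -0.1, -1.6]
width: 0.0317
```

```bash
python3 look.py w11;python3 - <<'E'
from h import *
from cell import imaging
s=imaging.snapshot('side');cv2.imwrite('pics/s11.png',s)
crop(s,265,80,200,190,4,'s11c.png')
E
```

```text
26.3 [ 0.4902 -0.0054  0.2275] [-179.83    0.45 -166.61] [ 1.07 -0.08 -1.59] 0.0317
```

View pics/s11c.png

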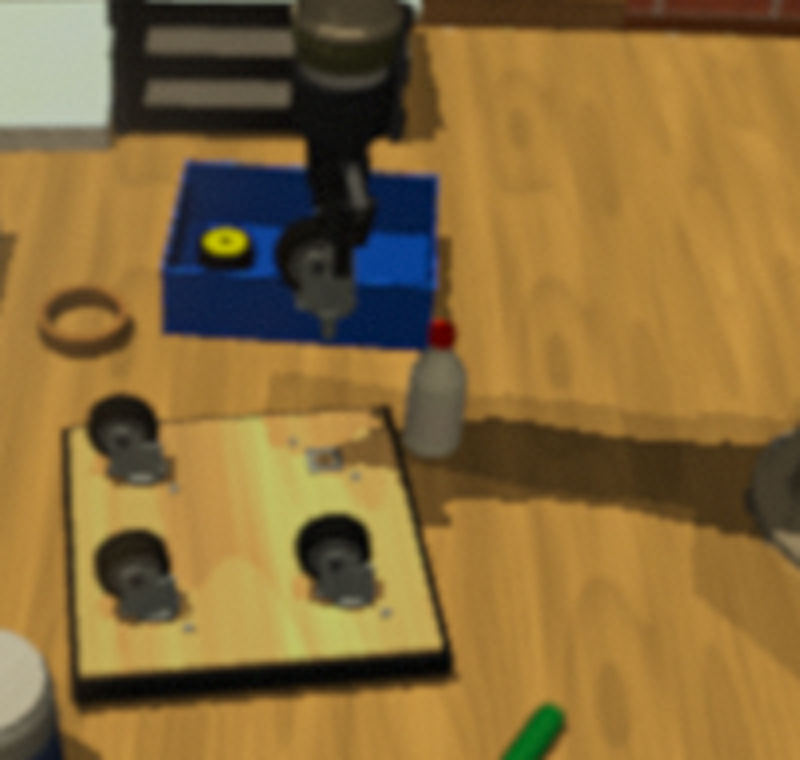

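View pics/w11.png

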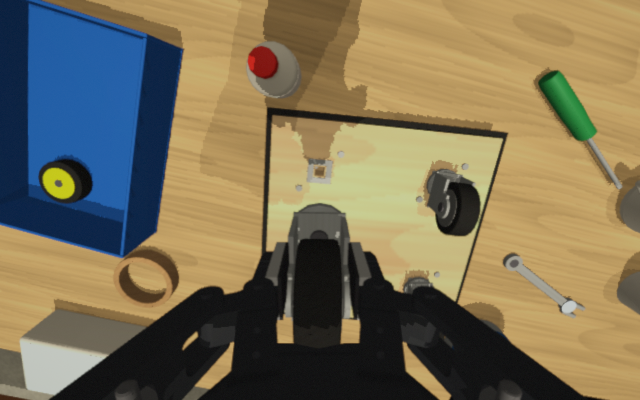

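```bash
python3 - <<'E'
from h import *
import json
c=json.load(open('pics/w11.json'))
print(proj(c,[[.640,-.224,.08],[.386,-.204,.08],[.628,-.409,.08],[.373,-.392,.08],[.64,-.224,0],[.386,-.204,0]]).round(0))
print('rim from wrist',atz(c,(124,254),.08),atz(c,(146,38),.08),'oil',atz(c,(275,85),.0))
rows((.488,-.005,.2275),193.4,(.445,-.30,.2275),175,9)
E
```

```text
[[120. 254.]
 [146.  34.]
 [-31. 213.]
 [-47. -27.]
 [155. 228.]
 [183.  49.]]
rim from wrist [ 0.638811   -0.21919822  0.08      ] [ 0.38942774 -0.2039504   0.08      ] oil [ 0.40097778 -0.08402611  0.        ]
[[[0.0122, -0.0308, -0.0], 2.04], [[0.0111, -0.0312, -0.0], 2.04], [[0.01, -0.0316, -0.0], 2.04], [[0.0089, -0.0319, -0.0], 2.04], [[0.0077, -0.0322, -0.0], 2.04], [[0.0066, -0.0325, -0.0], 2.04], [[0.0054, -0.0327, -0.0], 2.04], [[0.0043, -0.0328, -0.0], 2.04], [[0.0031, -0.033, -0.0], 2.04]]
```

Call:
apply_moves([
  [[0.014,-0.031,0],2],
  [[0.013,-0.031,0],2],
  [[0.012,-0.031,0],2],
  [[0.011,-0.032,0],2],
  [[0.01,-0.032,0],2],
  [[0.009,-0.032,0],2],
  [[0.007,-0.032,0],2],
  [[0.006,-0.033,0],2],
])

```text
clock: 27.2
tool_pos: [0.4331, -0.268, 0.221]
tool_rot: [179.9, -0.1, 177.3]
contact_force: [0.3, -0.1, -1.6]
width: 0.0314
```

Call:
apply_moves([
  [[0.005,-0.033,0],2],
  [[0,-0.005,0],0],
  [[0,0,0],0],
  [[0,0,0.015],0],
  [[0,0,0.02],0],
  [[0,0,0.02],0],
  [[0,0,0.01],0],
  [[0,0,0],0],
])

```text
clock: 28.0
tool_pos: [0.4265, -0.303, 0.1559]
tool_rot: [179.8, -0.2, 175.5]
contact_force: [0.0, -0.4, -2.7]
width: 0.0313
```

```bash
python3 look.py w12
```

```text
28.0 [ 0.4265 -0.303   0.1559] [179.83  -0.18 175.47] [ 0.04 -0.36 -2.72] 0.0313
```

View pics/w12.png

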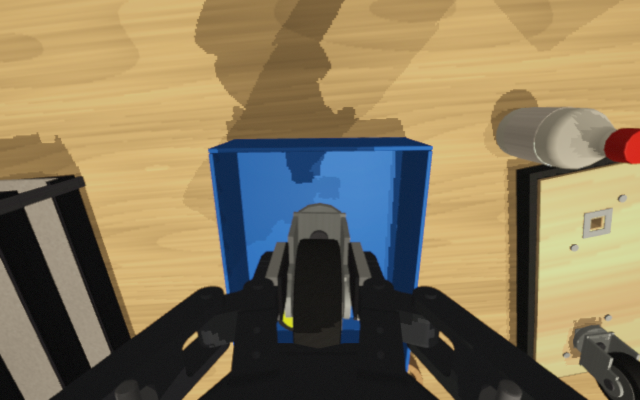

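Call:
apply_moves([
  [[-0.008,0,0.01],0],
  [[0,0,0.015],0],
  [[0,0,0.02],0],
  [[0,0,0.02],0],
  [[0,0,0.015],0],
  [[0,0,0.01],0],
  [[0,0,0],0],
  [[0,0,0],0],
])

```text
clock: 28.85
tool_pos: [0.436, -0.3061, 0.0683]
tool_rot: [-180.0, 0.0, 175.4]
contact_force: [0.2, -0.5, -2.4]
width: 0.0316
```

Call:
apply_moves([
  [[0,0,0.002],0],
  [[0,0,0.002],0],
  [[0,0,0.002],0],
  [[0,0,0],0],
  [[0,0,0],0],
  [[0,0,0],0],
  [[0,0,0],0],
  [[0,0,0],0],
])

```text
clock: 29.65
tool_pos: [0.4354, -0.3059, 0.0618]
tool_rot: [180.0, 0.0, 175.4]
contact_force: [-0.5, -0.6, -2.8]
width: 0.0314
```

Call:
apply_moves([
  [[0,0,0.002],0],
  [[0,0,0.002],0],
  [[0,0,0],0],
  [[0,0,0],0],
  [[0,0,0],0],
  [[0,0,0],0],
  [[0,0,0],0],
  [[0,0,0],0],
])

```text
clock: 30.45
tool_pos: [0.4354, -0.3059, 0.0578]
tool_rot: [-180.0, 0.0, 175.4]
contact_force: [0.1, -0.7, -2.4]
width: 0.0317
```

Call:
apply_moves([
  [[0,0,0],0],
  [[0,0,0],0],
  [[0,0,0],0],
  [[0,0,0],0],
  [[0,0,0],0],
  [[0,0,0],0],
  [[0,0,0],0],
  [[0,0,0],0],
], jaw=60)

```text
clock: 31.25
tool_pos: [0.4354, -0.3058, 0.0577]
tool_rot: [180.0, 0.0, 175.4]
contact_force: [0.3, -0.0, -0.7]
width: 0.0654
```

```bash
python3 look.py w13
```

```text
31.25 [ 0.4354 -0.3058  0.0577] [179.99   0.   175.39] [ 0.33 -0.05 -0.65] 0.0654
```

View pics/w13.png

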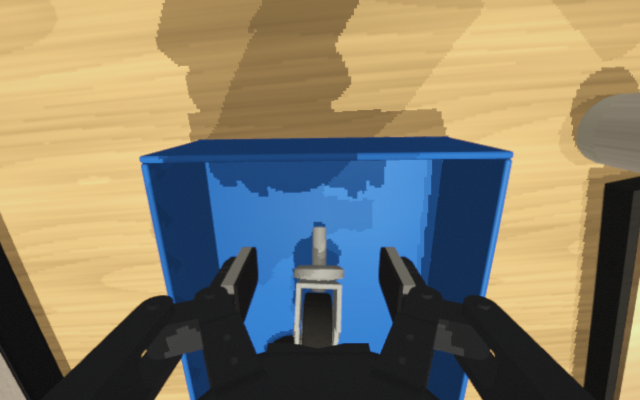

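Call:
apply_moves([
  [[0,0,-0.01],0],
  [[0,0,-0.02],0],
  [[0,0,-0.03],0],
  [[0,0,-0.03],0],
  [[0,0,-0.03],0],
  [[0,0,-0.03],0],
  [[0,0,-0.03],0],
  [[0,0,-0.02],0],
])

```text
clock: 32.1
tool_pos: [0.4358, -0.3062, 0.2611]
tool_rot: [-179.9, 0.2, 175.4]
contact_force: [-0.4, 0.2, 0.3]
width: 0.0657
```

Call:
apply_moves([
  [[0,0.03,-0.01],0],
  [[0,0.03,0],0],
  [[0,0.03,0],0],
  [[0,0.02,0],0],
  [[0,0,0],0],
  [[0,0,0],0],
  [[0,0,0],0],
  [[0,0,0],0],
])

```text
clock: 32.9
tool_pos: [0.4442, -0.1971, 0.2678]
tool_rot: [-180.0, 0.0, 175.3]
contact_force: [0.3, 0.7, -0.1]
width: 0.0654
```

```bash
python3 look.py w14;python3 - <<'E'
from h import *
from cell import imaging
cv2.imwrite('pics/s14.png',imaging.snapshot('side')[60:280,220:420].repeat(3,0).repeat(3,1)[:600]);cv2.imwrite('pics/t14.png',imaging.snapshot('top'))
E
```

```text
32.9 [ 0.4442 -0.1971  0.2678] [-179.99    0.    175.32] [ 0.31  0.72 -0.1 ] 0.0654
```

View pics/w14.png

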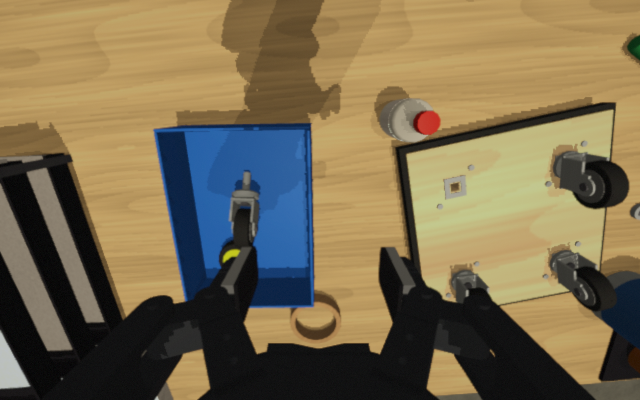

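View pics/s14.png

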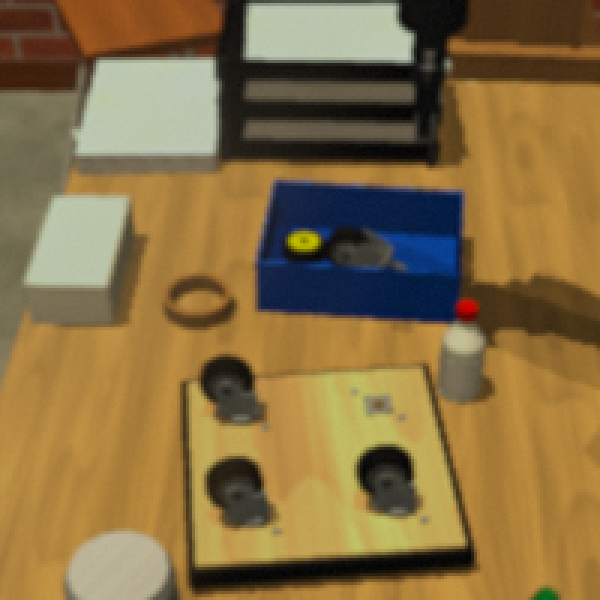

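View pics/t14.png

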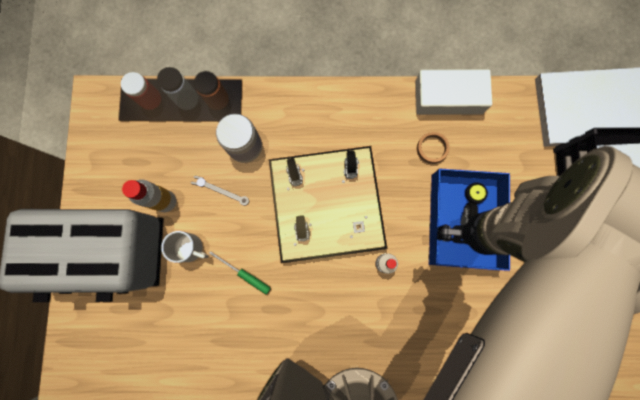

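The castor lies in the bin with its stem at (247,178) in the wrist view. Three castors are still seated, the robot is clear of everything, and nothing else has moved.

```bash
python3 -c "
from cell import order,env
print(order.close_job());print(env.get_obs()['clock'])"
```

```text
the job is handed in; nothing more can be done
None
the job is handed in; nothing more can be done
```

I found the loose castor, pulled it out and put it in the blue scrap bin. It was the one at dolly x −78, y −78 mm, next to the oil bottle. The job was handed in at about 33 s.

**Rocking:** I nudged each castor to and fro with the jaws 50 mm open, so about 17 mm of finger travel was just clearance.

| Castor (dolly x, y) | Finger travel | Force | Verdict |
|---|---|---|---|
| +78, +78 | 21.4 mm | about 6 N each way | sound |
| −78, +78 | 19.7 mm | about 5 N each way | sound |
| −78, −78 | 25 mm | about 1 N, hard stop not reached | loose |

- **Near the limit:** the +78, +78 castor gave about 4.4 mm, just over the 4 mm figure, but I had pushed it slightly harder than 4 N.
- **Not rocked:** I stopped once the loose one was clear, so the castor at +78, −78 was never tested.

**Removal:** I pinched the fork at 50 N and drew it straight up. I then released it just above the bin floor in the −x half.

**Last checks:** The wrist and side pictures show the castor lying fully inside the bin, close beside the old wheel, and the other three castors still in their sockets. The top and side pictures show the other things on the desk where they were. The arm was clear, with contact force under 1 N. No check failed.

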